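# Set the vial feed wheel back one notch

## Task

The vial feed wheel has been advanced one notch too far. Gently, with closed fingertips and without gripping anything, push the blue ball lever outward so that the ratchet pawl lifts out of the teeth and stays up, then push the wheel backward (clockwise seen from above) by its red post one notch, until the post stands in line with the yellow mark. Finally push the blue lever back so that the pawl drops fully into the notch again, and leave the loose vial, the bottle and the timer around the wheel where they are.

Things in the scene. Friction and masses are not known exactly. Their poses are not given: they have to be found in the camera images.
- indexer: Fixed grey stand, bolted to the worktop: round plate 224 mm across, 12 mm thick, with a foot and fork (60 mm high) for the pawl. Origin on the wheel's axis at worktop height, z up. Its own +y points from the axis to the yellow mark, its own -y to the fork (ends 157 mm out). It carries an aluminium wheel 186 mm across, flat top at z = 30 mm.
- feed_wheel (a joint): Wheel angle (rad), counterclockwise from above = positive = forward. 0: red post in line with the yellow mark; start about +0.785, one notch too far. Pawl down: it turns forward only, with +-0.09 rad of play in a notch. Pawl up: it turns freely, 1.5 N at the post, and stays where the push ends. The pawl drops fully in only within 0.08 rad of a notch centre (0 is one).
- index_post (a point): Centre of the top of the red upright post on the wheel: 12 mm diameter, 55 mm from the wheel's axis, from the wheel's top (z = 30 mm) to this point (z = 80 mm); the lowest 4 mm is a collar 20 mm across.
- home_mark (a point): Top of the yellow block on the stand's rim, 108 mm from the wheel's axis, z = 28 mm, 16 mm wide; the red post must end on the line from the axis to it.
- pawl (a joint): Tilt of the pawl (rad): 0 = nose fully down in the notch, 0.87 = fully up, at its stop. The level shaft lies along the stand's own x, 125 mm from the wheel's axis on the -y side, z = 50 mm. Weighted: past about 0.52 rad (lever a little beyond upright) it falls outward and stays up by itself, below that it falls back down. About 0.4 N at the ball moves it.
- lever_ball (a point): Centre of the blue 18 mm ball on the pawl's upright lever, 55 mm from the shaft, at x = +45 mm in the stand's frame (the nose is at x = 0). Pawl down: lever leans 20 degrees inward over the wheel, ball at y = -106, z = 102 mm. Pawl up: leans 30 degrees outward, ball at y = -152, z = 98 mm. Pushing it outward (stand's own -y) lifts the nose.
- loose_vial: Loose brown vial with cream cap, 15 mm diameter, 44 mm high, standing beside the stand; origin under its centre. A bystander, not to be moved.
- reagent_bottle: Loose white bottle with red cap, 38 mm diameter, 70 mm high, standing behind the stand; origin under its centre. A bystander, not to be moved.
- timer: Loose white bench timer, 52x66x20 mm, lying left of the stand; origin under its centre. A bystander, not to be moved.
- wheel_hub (a point): Top of the dome hub, on the wheel's axis, z = 44 mm. Dark saw teeth 9 mm high, 8 notches of 45 degrees (0.785 rad), stand on the wheel's rim 75 to 91 mm from the axis. Four capped vials (15 mm, tops z = 74 mm) are fixed to the wheel 55 mm from the axis, at 90, 135, 180 and 225 degrees counterclockwise from the red post; the other pockets are empty.

How it is judged (in metres and radians):
On the way, in this order (a step that is already met when the one before it is completed fails the run):
1. the pawl is lifted and stays up, the wheel still one notch forward (value of joint pawl above 0.7 rad and value of joint feed_wheel above 0.6 rad), for 0.2 s.
2. with the pawl up, the wheel is pushed back until the red post is in line with the mark (value of joint pawl above 0.7 rad and value of joint feed_wheel between -0.13 and 0.13 rad), for 0.2 s.
At the end, for the whole second after the job is handed in: The pawl is down in the notch (pawl joint below 0.06 rad), the wheel at rest within 0.13 rad of home (red post in line with the yellow mark), and the loose vial, bottle and timer within 20 mm of where they stood (value of joint pawl below 0.06 rad and value of joint feed_wheel between -0.13 and 0.13 rad and velocity of joint feed_wheel between -0.05 and 0.05 rad/s and distance of each of loose_vial, reagent_bottle, timer from where it was at the start of the episode below 0.02 m); the robot touches nothing.
It fails at once if the wheel is pushed forward past its starting notch (value of joint feed_wheel above 1.15 rad).
It fails at once if the wheel is pushed back well beyond one notch (value of joint feed_wheel below -0.4 rad).
It fails at once if the loose vial, the bottle or the timer is lifted, knocked or moved by more than 20 mm (distance of any of loose_vial, reagent_bottle, timer from where it was at the start of the episode above 0.02 m).
It fails at once if the feed wheel, its post or the pawl's lever is gripped or pressed hard, with more than 30 N, instead of gently pushed (contact force between the fingers and indexer above 30 N).
It also fails if it takes over 67 s, if anything falls off the work surface, if the arm or the gripper's body presses on something with over 40 N, if the wrist force passes 120 N, or if a joint passes its speed limit or range.

## Robot

A 7-joint arm with a two-finger parallel gripper is mounted at the origin on a cart in front of the work surface, level with it; the furniture and walls round the work are solid. World frame = base frame: x ahead of the robot, y to its left, z up, the work surface at z = 0. Lengths are in m, angles in degrees, forces in N, time in s.
With the tool pointing down it reaches from about 0.4 to 0.925 m from the base axis. Payload 5.6 kg.
Tool frame: the origin (TCP) lies at the very end of the fingers, on their centre line; the grasp point (between the pads) lies 19 mm behind it (arm.grasp_offset is the distance from the TCP to the grasp point, in m); z points along the fingers, y is the line along which they close (so a half turn about z gives the same grasp; the last joint's range is limited). The gripper opens to 85 mm and grips with 20 to 120 N. Pads are 22 mm wide; open, the fingers measure 114 mm over their backs; the gripper's body (76 mm by 85 mm) begins 54 mm behind the grasp point. The pads swing forward as they close: fully open they stand 13 mm farther back than shut.
Start: joints at [-2.464, 26.786, -0.665, 91.828, 0.344, 61.387, -3.226], TCP at [0.65, -0, 0.209] pointing down, gripper open.
Joint ranges: [-144.91, 144.91], [-17.63, 115.5], [-89.93, 88.59], [15.96, 139.68], [-74.01, 254.01], [8.47, 105.57], [-167.45, 167.45]. Speed limits (degrees/s): [147.25, 147.25, 180, 180, 180, 180, 180].

## Interface

Orientations are given as [roll, pitch, yaw] about the fixed x, y, z axes, in that order (R = Rz(yaw) Ry(pitch) Rx(roll)).
In Python, from cell import arm, optics, job gives the robot as it stands. The module is installed in compiled form; this text tells all that it offers.
- The arm moves only by the shell command python3 -m pendant 'ROWS'. ROWS is a JSON object of lists of equal length, an entry for each row: "gripper": the opening, from 0 (shut) to 1 (fully open); "travel": the shift along the tool's x, y, z in mm, a list of three; "turn": the turn about the tool's z in units of 5 degrees (1.0 is 5 degrees). A call has 1 to 10 rows; each row shifts and turns the commanded pose from where the row before left it, along the tool's axes as they then stand; what a row does not reach is not made up. A row lasts 1/10 s, in which the tool goes at most 50 mm and 8.59 degrees, less where a joint would pass 70% of its speed; a pose out of reach is approached as far as the arm can. A call is refused whole if a number of a shift passes 50 or a number of a turn 1, either way. A call with a gripper value outside its range is refused whole. The fingers move at their own pace and stop on an object; the grip force is fixed at half the most. Time passes only in rows, so rows that do not move let the fingers close. It gives the time, the measured TCP pose, the force, the opening and the grip force at its end, in the units of the state.
- arm.get_obs(): the state, without advancing time (a new reading comes with each control period).
- optics.camera(name): name is "scene" or "side" or "wrist"; returns (picture, depth): 420x560x3 uint8, red, green, blue; 420x560 float32, m along the optical axis (not along the pixel's ray), 0 where there is no reading.
- optics.get_calibration(name): a dict with "fovy" (degrees; the focal length in pixels is half the picture's height over the tangent of half this angle, whatever the lens; pixels are square), "cx", "cy" (the principal point, pixels), "origin" and "orientation" of the camera in the world. Camera axes: x right, y down, z forward; pixel columns grow to the right and rows downward; lengths in m; the calibration is good to about 2 mm. A picture is of the moment at which its call begins: read the wrist's pose just before it. get_calibration takes no time and is no camera call; for the wrist camera it gives the pose at the moment of the call.
- job.job_done(): hands the job in; it is judged then, once.
The state is a dict: "t": time; "joints": joint angles; "qvel": joint speeds; "joint_efforts": joint torques, N m; "ee_pos": TCP position; "tcp_rot": TCP orientation; "force": force on the tool from outside, world axes, zero at the start; "wrist_torque": the same for the moment, N m; "grip_width": finger opening in m; "finger_force": force on a finger pad.
Only numpy, scipy, OpenCV 4.12 (cv2) and the standard library are available. Lean on these libraries where they do the work, as an engineer would, in place of code of your own. Each camera call takes 0.05 s, during which the arm holds its last target. There are 200 camera calls.

## Working session

There is one attempt and no reset: what is moved stays moved. The work goes in short steps, Python scripts to look and compute and a shell command to move; the robot and the scene stay as the last step left them, time stands still between calls to the robot, and variables do not carry over. Pictures are saved under pics/ and viewed, at most 10 in all, crops included, and the job is handed in when it is done.

```bash
mkdir -p pics
cat > h.py <<'E'
import numpy as np, cv2
from scipy.spatial.transform import Rotation as R
from cell import arm, optics, job
def cal(n):
    c=optics.get_calibration(n); o=np.array(c["orientation"],float)
    M=o if o.shape==(3,3) else R.from_euler('xyz',o,degrees=True).as_matrix()
    return 210/np.tan(np.radians(c["fovy"]/2)),c["cx"],c["cy"],np.array(c["origin"]),M
def pts(n,d,k=None):
    f,cx,cy,o,M=k or cal(n); v,u=np.mgrid[:420,:560]
    return np.stack([(u-cx)/f*d,(v-cy)/f*d,d],-1)@M.T+o
def ray(n,u,v,z):
    f,cx,cy,o,M=cal(n); r=M@np.array([(u-cx)/f,(v-cy)/f,1]); return o+r*(z-o[2])/r[2]
E
python3 - <<'E'
from h import *
im={}
for n in("scene","side"):
    p,d=optics.camera(n); np.savez(f"pics/{n}.npz",p=p,d=d); im[n]=p
    c=optics.get_calibration(n); print(c)
    cv2.imwrite(f"pics/{n}0.png",p[:,:,::-1])
    X=pts(n,d); h=cv2.cvtColor(p,cv2.COLOR_RGB2HSV)
    for nm,lo,hi in(("red",0,8),("yellow",22,34),("blue",105,128)):
        m=((h[...,0]>=lo)&(h[...,0]<=hi)&(h[...,1]>130)&(h[...,2]>60)).astype(np.uint8)
        k,l,s,ce=cv2.connectedComponentsWithStats(m)
        for i in range(1,k):
            if s[i,4]>25:
                P=X[(l==i)&(d>0)]
                print(n,nm,s[i],ce[i].round(1),np.median(P,0).round(3),P.min(0).round(3),P.max(0).round(3))
E
```

```text
{'fovy': 42.0092469031901, 'cx': 284.3099486384147, 'cy': 210.11925603521, 'origin': array([-0.03423198,  0.68456339,  0.58664186]), 'orientation': array([-121.74496547,    0.63261564, -131.52868696])}
scene red [403  24  26   8 129] [415.6  27.9] [ 0.849 -0.555  0.231] [ 0.827 -0.797  0.169] [ 1.035 -0.532  0.235]
scene red [194 210   9   6  38] [198.1 212.3] [0.696 0.253 0.068] [0.687 0.245 0.066] [0.704 0.26  0.07 ]
scene yellow [ 389   28   74   89 3959] [428.3  63.3] [ 0.764 -0.521  0.167] [ 0.719 -0.805  0.008] [ 1.103 -0.476  0.226]
scene yellow [397  74   4  10  34] [398.5  78.5] [ 0.853 -0.511  0.104] [ 0.819 -0.516  0.09 ] [ 0.861 -0.464  0.122]
scene blue [201 110  12   5  33] [206.2 112. ] [0.913 0.076 0.148] [0.903 0.065 0.147] [0.926 0.089 0.151]
{'fovy': 55.630524791019035, 'cx': 282.6205622288634, 'cy': 208.1836485269955, 'origin': array([ 0.31178127, -0.60724899,  0.43855345]), 'orientation': array([-112.83141464,   -1.12625073,  -19.10048895])}
side red [243 207   5  18  49] [244.5 215.7] [0.515 0.23  0.054] [0.511 0.226 0.035] [0.522 0.236 0.078]
side yellow [279 192  19  12 160] [287.6 197.6] [0.69  0.412 0.015] [0.666 0.398 0.001] [0.722 0.457 0.019]
side blue [440  23  20   3  35] [449.1  23.8] [1.036 0.259 0.484] [1.007 0.256 0.481] [1.064 0.262 0.486]
side blue [387  37  44   6 151] [410.   39.6] [0.991 0.343 0.447] [0.986 0.268 0.441] [0.996 0.45  0.454]
side blue [429 183  16  13 162] [436.8 189.3] [0.912 0.062 0.142] [0.901 0.054 0.128] [0.934 0.086 0.148]
side blue [470 210  11   9  74] [474.9 213.8] [1.    0.028 0.086] [0.992 0.02  0.072] [1.035 0.074 0.09 ]
side blue [304 212   6   7  35] [306.4 214.9] [0.614 0.094 0.104] [0.609 0.09  0.098] [0.621 0.101 0.108]
side blue [366 212  47   7  81] [388.7 216.1] [0.888 0.19  0.022] [0.846 0.179 0.019] [0.962 0.24  0.025]
side blue [419 212   9   7  36] [423.  215.3] [0.889 0.065 0.08 ] [0.887 0.057 0.074] [0.894 0.081 0.086]
```

View pics/scene0.png

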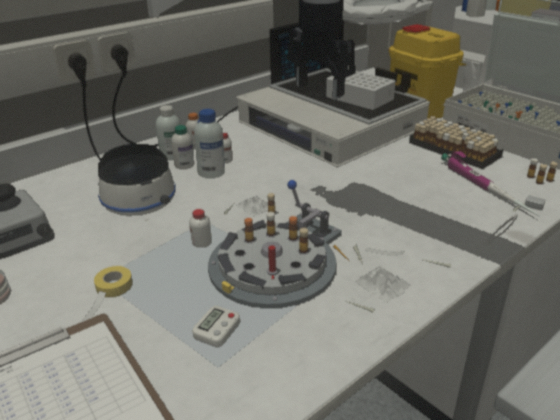

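View pics/side0.png

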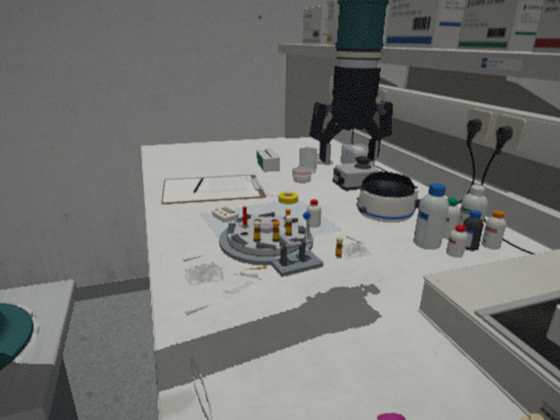

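The scene view shows the wheel at about (272,255), the post at (272,258), the ball at (292,184), the yellow mark at (227,287), the loose vial at (271,204), the bottle at (201,228) and the timer at (216,325). Next I'll refine these locally.

Run:
```python
from h import *
W={"scene":(190,170,350,345),"side":(200,190,360,280)}
for n,(a,b,c,e) in W.items():
    z=np.load(f"pics/{n}.npz"); p,d=z["p"],z["d"]; X=pts(n,d)
    h=cv2.cvtColor(p,cv2.COLOR_RGB2HSV)
    for nm,lo,hi,s0,v0 in(("red",0,7,120,50),("red2",172,180,120,50),("yellow",19,34,130,90),("blue",105,125,90,40),("brown",8,18,130,60)):
        m=((h[...,0]>=lo)&(h[...,0]<=hi)&(h[...,1]>s0)&(h[...,2]>v0)).astype(np.uint8)
        M=np.zeros_like(m);M[b:e,a:c]=m[b:e,a:c]
        k,l,s,ce=cv2.connectedComponentsWithStats(M)
        for i in range(1,k):
            if s[i,4]>14:
                P=X[(l==i)&(d>0)]
                print(n,nm,s[i],ce[i].round(1),np.median(P,0).round(3),P[:,2].max().round(3))
    # rim/plate points by height: plate z 12mm & wheel top 30
    w=X[b:e,a:c].reshape(-1,3)
    m=(abs(w[:,2]-.030)<.004); q=w[m]; print(n,"z30 bbox",np.percentile(q,[1,50,99],0).round(3).tolist(),len(q))
    cv2.imwrite(f"pics/{n}c.png",cv2.resize(p[b:e,a:c,::-1],None,fx=4.5 if n=="side" else 3.4,fy=4.5 if n=="side" else 3.4,interpolation=cv2.INTER_CUBIC))
```

```text
scene red [194 210   9   6  45] [197.8 212.5] [0.696 0.253 0.068] 0.07
scene red [269 246   6  24  70] [271.3 255.3] [0.51  0.238 0.069] 0.08
scene yellow [223 282   7   5  21] [225.9 284.1] [0.541 0.307 0.027] 0.029
scene blue [289 181   6   6  33] [291.4 183.6] [0.61  0.104 0.107] 0.11
scene brown [290 217   6   6  28] [292.5 219.4] [0.559 0.147 0.072] 0.074
scene brown [246 219   5   5  17] [247.9 220.3] [0.608 0.207 0.073] 0.075
scene z30 bbox [[0.466, 0.088, 0.027], [0.546, 0.214, 0.03], [0.685, 0.291, 0.034]] 4351
side red [243 207   5  18  52] [244.4 215.8] [0.514 0.23  0.055] 0.078
side red2 [312 200   5   5  16] [313.8 201.8] [0.698 0.244 0.066] 0.069
side yellow [279 192  19  12 160] [287.6 197.6] [0.69  0.412 0.015] 0.019
side yellow [286 227   5   6  29] [287.9 229.4] [0.598 0.159 0.042] 0.049
side yellow [254 233   6   6  34] [256.6 235.4] [0.522 0.151 0.042] 0.049
side yellow [273 233   6   6  33] [275.6 235.4] [0.562 0.139 0.042] 0.048
side yellow [336 249   5   6  28] [338.1 251.3] [0.688 0.081 0.012] 0.019
side blue [303 211   7   8  40] [306.4 214.9] [0.614 0.094 0.104] 0.108
side brown [286 209   4   6  18] [287.6 211.1] [0.611 0.2   0.069] 0.072
side brown [273 220   6  13  49] [275.6 225.4] [0.563 0.14  0.067] 0.072
side brown [255 228   5   4  16] [256.6 229.6] [0.522 0.151 0.056] 0.06
side brown [337 244   5   4  17] [338.7 245.5] [0.689 0.082 0.026] 0.029
side z30 bbox [[0.47, 0.069, 0.026], [0.55, 0.184, 0.028], [0.706, 0.283, 0.034]] 1600
```

View pics/scenec.png

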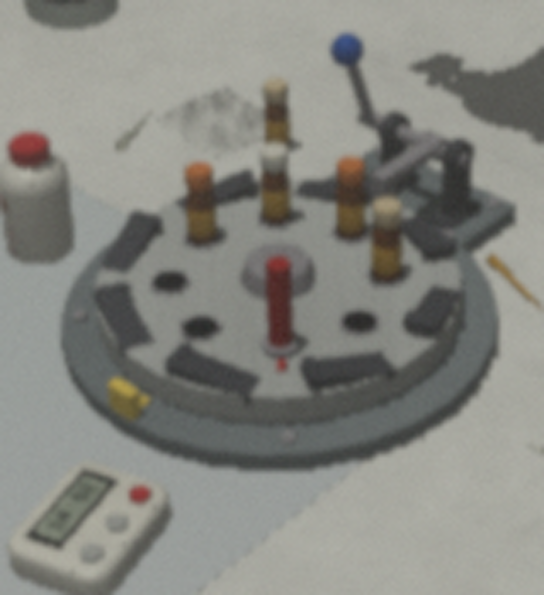

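View pics/sidec.png

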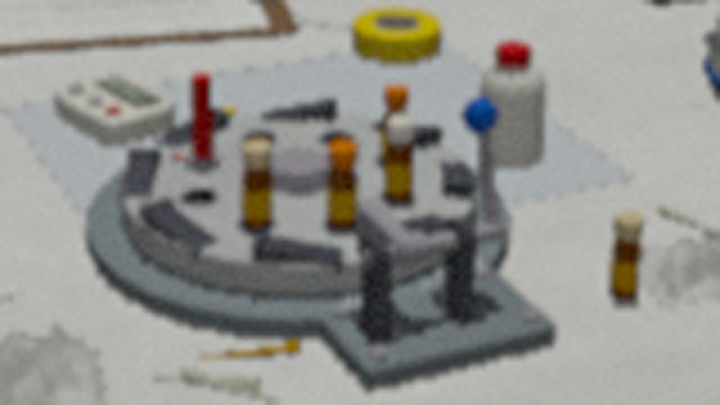

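Run:
```python
from h import *
from scipy.optimize import least_squares
z0=.071
O=[("scene",291.4,183.6,.102,"ball"),("side",306.4,214.7,.102,"ball"),("scene",226.5,285,.026,"mark"),
("scene",272.1,247.9,.08,"post"),("side",244.9,207.5,.08,"post"),
("scene",303.8,230.3,z0,0),("scene",293.2,218.2,z0,1),("scene",270.6,215.1,z0,2),("scene",248.8,220.3,z0,3),
("side",257.3,222.8,z0,0),("side",276,222.8,z0,1),("side",288.4,217.8,z0,2),("side",288,211.3,z0,3)]
Q=np.array([ray(*o[:4])[:2] for o in O])
def loc(k,a):
    if k=="ball": return np.array([.045,-.106])
    if k=="mark": return np.array([0,.108])
    b=np.pi/2+a+(0 if k=="post" else np.pi/2+k*np.pi/4)
    return .055*np.array([np.cos(b),np.sin(b)])
def rot(p): return np.array([[np.cos(p),-np.sin(p)],[np.sin(p),np.cos(p)]])
def res(x): return np.concatenate([x[:2]+rot(x[2])@loc(o[4],x[3])-q for o,q in zip(O,Q)])
s=least_squares(res,[.56,.2,.6,.78]); x=s.x
print("axis",x[:2].round(4),"yaw",np.degrees(x[2]).round(2),"wheel",x[3].round(3))
for o,r in zip(O,s.fun.reshape(-1,2)): print(o[0],o[4],(r*1000).round(1))
for nm,l in (("ball dn",(.045,-.106)),("ball up",(.045,-.152)),("mark",(0,.108)),("post home",(0,.055)),("post now",loc("post",x[3])),("fork",(0,-.157))):
    print(nm,(x[:2]+rot(x[2])@np.array(l)).round(4))
print("dir out",rot(x[2])@[0,-1], "vial",ray("side",338.7,238,.042),"bottle",ray("scene",198,212,.07))
print(arm.get_obs()["tcp_rot"],arm.get_obs()["ee_pos"],arm.get_obs()["t"])
```

```text
axis [0.5562 0.1963] yaw 8.34 wheel 0.748
scene ball [ 0.2 -0.6]
side ball [-0.  -0.6]
scene mark [ 0.1 -4.1]
scene post [ 2.9 -4.7]
side post [-1.1  6.8]
scene 0 [-1.  -1.4]
scene 1 [-0.7 -0.9]
scene 2 [ 1.7 -3.3]
scene 3 [ 0.8 -1.9]
side 0 [-2.6  0. ]
side 1 [-1.3 -0.1]
side 2 [0.5 2.8]
side 3 [0.6 8. ]
ball dn [0.6161 0.098 ]
ball up [0.6228 0.0525]
mark [0.5406 0.3032]
post home [0.5482 0.2508]
post now [0.5134 0.2308]
fork [0.579 0.041]
dir out [ 0.1450465  -0.98942484] vial [0.69041037 0.08633417 0.042     ] bottle [0.69451513 0.25334285 0.07      ]
[-1.79909180e+02  4.85323899e-03  8.99967872e+01] [ 6.49466980e-01 -5.22515750e-05  2.07948792e-01] 0.1
```

```bash
python3 -m pendant '{"gripper":[0,0,0,0,0,0,0,0],"travel":[[0,0,0],[0,0,0],[30,-5,0],[40,-5,0],[40,-5,0],[32,-4,0],[0,0,0],[0,0,0]],"turn":[-0.85,-0.82,0,0,0,0,0,0]}'
cat >> h.py <<'E'
A=np.array([.5562,.1963]); c,s=np.cos(np.radians(8.34)),np.sin(np.radians(8.34))
def st(P): P=np.asarray(P)[...,:2]-A; return np.stack([c*P[...,0]+s*P[...,1],-s*P[...,0]+c*P[...,1]],-1)
def where():
    o=arm.get_obs(); print("t",round(o["t"],2),"stand mm",(st(o["ee_pos"])*1000).round(1),"z",round(o["ee_pos"][2]*1000,1),"rpy",np.round(o["tcp_rot"],1),"F",np.round(o["force"],1),"grip",o["grip_width"])
E
python3 - <<'E'
from h import *
where()
p,d=optics.camera("wrist"); np.savez("pics/w1.npz",p=p,d=d); cv2.imwrite("pics/w1.png",p[:,:,::-1]); where()
E
```

```text
t: 0.9
ee_pos: [0.6101, 0.1385, 0.2084]
tcp_rot: [-180.0, 0.0, 98.5]
force: [0.3, -1.1, 0.5]
grip_width: 0.0002
finger_force: 0.0
t 0.9 stand mm [ 44.9 -65.1] z 208.4 rpy [-180.     0.    98.5] F [ 0.3 -1.1  0.5] grip 0.00016161950702585668
t 0.95 stand mm [ 45.2 -66.7] z 208.5 rpy [-1.80e+02  1.00e-01  9.83e+01] F [ 0.4 -0.7 -0.4] grip -0.00019972153615948132
```

View pics/w1.png

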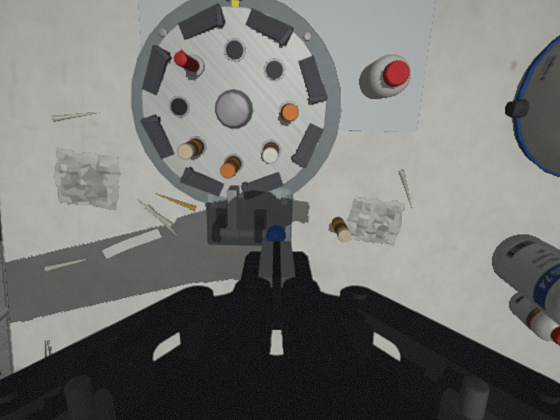

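The wrist view shows the hub at (234,109), the post top at (181,58), the mark at (236,2), and the ball at (276,233), just ahead of the fingertips. The tips show at about (277,250).

Run:
```python
from h import *
def f(n,u,v,z): print(n,(st(ray("wrist",u,v,z))*1000).round(1))
p=np.load("pics/w1.npz")["p"]; h=cv2.cvtColor(p,cv2.COLOR_RGB2HSV)
m=(h[...,0]>105)&(h[...,0]<125)&(h[...,1]>120)&(h[...,2]>40); m[:220]=0;m[250:]=0;m[:,:250]=0;m[:,300:]=0
v,u=np.nonzero(m); print(u.min(),u.max(),v.min(),v.max())
m=((h[...,0]<8)|(h[...,0]>172))&(h[...,1]>120)&(h[...,2]>50); m[:,:160]=0;m[:,205:]=0;m[100:]=0
V,U=np.nonzero(m); print(U.min(),U.max(),V.min(),V.max())
f("ball",u.mean(),v.mean(),.104); f("hub",234,109,.04); f("mark",236,2,.028); f("post",180.5,57,.08);f("post base",196,69,.034)
f("fingertip?",277,250,.19)
print(cal("wrist")[3], st(cal("wrist")[3]))
```

```text
266 284 226 240
174 198 50 71
ball [  44.8 -103. ]
hub [4.4 1.8]
mark [ 8.1 97.9]
post [-33.4  43.4]
post base [-31.7  39. ]
fingertip? [ 46.1 -79.7]
[0.60098751 0.20618013 0.37313019] [0.04574695 0.00327935]
```

```bash
python3 -m pendant '{"gripper":[0,0,0,0,0,0,0,0,0,0],"travel":[[0,0,30],[0,0,40],[0,0,38],[0,0,10],[0,0,0],[-4,0,0],[-4,0,0],[-4,0,0],[-4,0,0],[-4,0,0]],"turn":[0,0,0,0,0,0,0,0,0,0]}'
python3 -c "from h import *; where()"
python3 -m pendant '{"gripper":[0,0,0,0,0,0,0,0,0,0],"travel":[[-4,0,0],[-4,0,0],[-4,0,0],[-4,0,0],[-4,0,0],[-4,0,0],[-4,0,0],[-4,0,0],[-3,0,0],[0,0,0]],"turn":[0,0,0,0,0,0,0,0,0,0]}'
python3 -c "from h import *; where()"
```

```text
t: 1.95
ee_pos: [0.6139, 0.1174, 0.0915]
tcp_rot: [179.9, 0.0, 98.3]
force: [0.0, 0.2, -0.5]
grip_width: -0.0001
finger_force: 0.0
t 1.95 stand mm [ 45.6 -86.4] z 91.5 rpy [179.9   0.   98.3] F [ 0.   0.2 -0.5] grip -0.00010917302844702541
t: 2.95
ee_pos: [0.6187, 0.0826, 0.0908]
tcp_rot: [180.0, 0.0, 98.3]
force: [-0.2, 0.3, 0.3]
grip_width: -0.0003
finger_force: 0.0
t 2.95 stand mm [  45.3 -121.6] z 90.8 rpy [180.    0.   98.3] F [-0.2  0.3  0.3] grip -0.00029828551934482465
```

```bash
cat >> h.py <<'E'
def ball():
    for n,(a,b,cc,e) in {"scene":(270,160,330,230),"side":(285,195,345,245)}.items():
        p,d=optics.camera(n); h=cv2.cvtColor(p,cv2.COLOR_RGB2HSV)
        m=((h[...,0]>=105)&(h[...,0]<=125)&(h[...,1]>90)&(h[...,2]>40)).astype(np.uint8);M=np.zeros_like(m);M[b:e,a:cc]=m[b:e,a:cc]
        k,l,t,ce=cv2.connectedComponentsWithStats(M)
        if k>1:
            i=1+t[1:,4].argmax(); print(n,"ball",t[i,4],ce[i].round(1),(st(ray(n,*ce[i],.100))*1000).round(1),np.median(pts(n,d)[l==i],0)[2].round(3))
        else: print(n,"no ball")
E
python3 -m pendant '{"gripper":[0,0],"travel":[[-6,0,0],[0,0,0]],"turn":[0,0]}'
python3 -c "
from h import *
ball(); where()"
```

```text
t: 3.15
ee_pos: [0.6196, 0.0762, 0.0908]
tcp_rot: [180.0, 0.0, 98.3]
force: [0.5, -0.0, 0.3]
grip_width: 0.0001
finger_force: 0.0
scene ball 38 [291.4 183.7] [  47. -108.] 0.106
side ball 40 [306.4 215. ] [  47.  -102.7] 0.104
t 3.25 stand mm [  45.3 -127.1] z 90.8 rpy [180.    0.   98.3] F [-0.9 -1.5  0.7] grip 0.00023174626732387957
```

The ball hasn't moved, so I'll look.

Run:
```python
from h import *
a=optics.camera("scene")[0][120:260,210:350]; b=optics.camera("side")[0][130:270,240:380]
cv2.imwrite("pics/q1.png",cv2.resize(np.hstack([a,b])[:,:,::-1],None,fx=2.8,fy=2.8,interpolation=cv2.INTER_CUBIC))
```

```text
(no output)
```

View pics/q1.png

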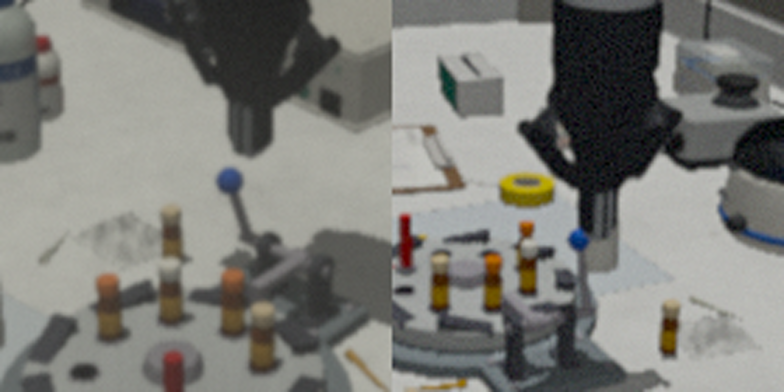

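The left half is the scene view. The tip's lower edge is at about full-image (299,174), behind and above the ball at (292,184). The right half is the side view, with the tip at about (314,213). I'll triangulate against the reported pose.

Run:
```python
from h import *
def proj(n,P):
    f,cx,cy,o,M=cal(n); q=M.T@(np.asarray(P)-o); return (f*q[:2]/q[2]+[cx,cy]).round(1),q[2].round(3)
o=arm.get_obs(); e=np.array(o["ee_pos"]); print(e)
for n in("scene","side","wrist"): print(n,"tcp proj",proj(n,e))
def tri(a,b):
    L=[];r=[]
    for n,u,v in(a,b):
        f,cx,cy,oo,M=cal(n); w=M@[(u-cx)/f,(v-cy)/f,1]; w/=np.linalg.norm(w); Q=np.eye(3)-np.outer(w,w);L.append(Q);r.append(Q@oo)
    return np.linalg.lstsq(np.vstack(L),np.hstack(r),rcond=None)[0].round(4)
print("ball",tri(("scene",291.4,183.6),("side",306.4,214.8)),"post",tri(("scene",272.1,247.9),("side",244.9,207.5)),"tip",tri(("scene",299,173.6),("side",314,213)))
for n,u,v in(("scene",299,168),("scene",297,165),("side",314,205),("side",317,200),("scene",291,184),("side",306,215)):
    p,d=optics.camera(n); X=pts(n,d); print(n,u,v,X[v,u].round(3),st(X[v,u]).round(3))
```

```text
[0.61943458 0.07753919 0.09080106]
scene tcp proj (array([298.5, 184.5]), np.float64(1.019))
side tcp proj (array([311.5, 223.4]), np.float64(0.825))
wrist tcp proj (array([275.4, 242. ]), np.float64(0.178))
ball [0.6161 0.0984 0.1018] post [0.5158 0.2317 0.0761] tip [0.6219 0.0753 0.1135]
scene 299 168 [0.613 0.083 0.13 ] [ 0.039 -0.12 ]
scene 297 165 [0.612 0.088 0.138] [ 0.04  -0.115]
side 314 205 [0.618 0.066 0.137] [ 0.042 -0.138]
side 317 200 [0.625 0.068 0.146] [ 0.049 -0.136]
scene 291 184 [0.611 0.104 0.105] [ 0.041 -0.099]
side 306 215 [0.613 0.092 0.104] [ 0.041 -0.111]
```

The visible fingertips are about 20 mm above the reported TCP (z≈0.113), so they passed over the ball. I'll go back, descend further and retry.

```bash
python3 -m pendant '{"gripper":[0,0,0,0,0,0,0,0,0],"travel":[[0,0,-20],[30,0,0],[28,0,0],[0,0,20],[0,0,12],[0,0,8],[0,0,0],[0,0,0],[0,0,0]],"turn":[0,0,0,0,0,0,0,0,0]}'
python3 - <<'E'
from h import *
where(); ball()
for n in("scene","side"):
    p,d=optics.camera(n); X=pts(n,d); S=st(X); m=(abs(S[...,0]-.045)<.03)&(abs(S[...,1]+.07)<.025)&(X[...,2]>.077)&(X[...,2]<.25)&(p.max(-1)<110)
    print(n,"tip lowest z",np.sort(X[m][:,2])[:30:6].round(3), (np.percentile(S[m&(X[...,2]<.13)],[2,50,98],0)*1000).round(0).tolist())
E
```

```text
t: 4.55
ee_pos: [0.6117, 0.1343, 0.0714]
tcp_rot: [179.9, 0.0, 98.3]
force: [-0.1, 0.9, -1.0]
grip_width: -0.0
finger_force: 0.0
t 4.55 stand mm [ 45.9 -69.4] z 71.4 rpy [179.9   0.   98.3] F [-0.1  0.9 -1. ] grip -2.029374634866218e-05
scene ball 27 [291.6 184.4] [  45.2 -106. ] 0.105
side ball 38 [306.4 215.1] [  46.6 -103.3] 0.104
scene tip lowest z [0.095 0.098 0.099 0.1   0.101] [[30.0, -75.0], [38.0, -61.0], [57.0, -57.0]]
side tip lowest z [0.095 0.099 0.1   0.101 0.103] [[32.0, -82.0], [41.0, -77.0], [59.0, -63.0]]
```

```bash
python3 -m pendant '{"gripper":[0,0,0,0,0,0,0,0,0,0],"travel":[[0,0,4],[-4,0,0],[-4,0,0],[-4,0,0],[-4,0,0],[-4,0,0],[-4,0,0],[-4,0,0],[-4,0,0],[0,0,0]],"turn":[0,0,0,0,0,0,0,0,0,0]}'
python3 -c "
from h import *
where();ball()"
```

```text
t: 5.75
ee_pos: [0.6159, 0.1019, 0.0667]
tcp_rot: [-180.0, 0.0, 98.3]
force: [0.2, 0.6, 0.5]
grip_width: 0.0001
finger_force: 0.0
t 5.75 stand mm [  45.3 -102.1] z 66.7 rpy [-180.     0.    98.3] F [0.2 0.6 0.5] grip 6.592606461142815e-05
scene ball 2 [300.  179.5] [  44.8 -130.3] 0.108
side ball 54 [310.  216.7] [  49.1 -113.7] 0.106
```

The ball is moving (now about y −122). I'll continue.

```bash
python3 -m pendant '{"gripper":[0,0,0,0,0,0,0,0,0,0],"travel":[[-4,0,0],[-4,0,0],[-4,0,0],[-4,0,0],[-3,0,0],[-3,0,0],[0,0,0],[0,0,0],[5,0,0],[5,0,0]],"turn":[0,0,0,0,0,0,0,0,0,0]}'
python3 -c "
from h import *
where();ball()"
```

```text
t: 6.85
ee_pos: [0.6173, 0.0918, 0.0668]
tcp_rot: [180.0, -0.0, 98.4]
force: [0.4, 0.6, -0.5]
grip_width: -0.0002
finger_force: 0.0
t 6.85 stand mm [  45.3 -112.2] z 66.8 rpy [180.   -0.   98.4] F [ 0.4  0.6 -0.5] grip -0.00015910031856144425
scene ball 24 [307.7 177. ] [  39.7 -147. ] 0.101
side ball 44 [317.  225.4] [  39.9 -156.2] 0.1
```

```bash
python3 -m pendant '{"gripper":[0,0,0,0,0,0,0,0,0,0],"travel":[[0,0,-40],[10,-10,-20],[35,-28,0],[35,-29,0],[35,-29,0],[36,-29,0],[0,0,30],[0,0,40],[0,0,26],[0,0,0]],"turn":[0,0,0,0,0,0,0,0,0,0]}'
python3 - <<'E'
from h import *
where(); ball()
for n in("scene","side"):
    p,d=optics.camera(n); X=pts(n,d); S=st(X); h=cv2.cvtColor(p,cv2.COLOR_RGB2HSV)
    m=(abs(S[...,0]+.08)<.025)&(abs(S[...,1]-.04)<.025)&(X[...,2]>.043)&(X[...,2]<.2)
    print(n,"tip lowest z",np.sort(X[m][:,2])[:30:6].round(3), (np.percentile(S[m&(X[...,2]<.1)],[2,50,98],0)*1000).round(0).tolist())
    m=((h[...,0]<8)|(h[...,0]>172))&(h[...,1]>120)&(h[...,2]>50)&(np.hypot(S[...,0],S[...,1])<.075)&(X[...,2]>.03); print("post",(np.median(S[m],0)*1000).round(1),m.sum())
E
```

```text
t: 7.95
ee_pos: [0.4691, 0.2214, 0.0278]
tcp_rot: [-179.6, 0.1, 98.4]
force: [0.1, -0.3, -0.2]
grip_width: -0.0001
finger_force: 0.0
t 7.95 stand mm [-82.6  37.5] z 27.8 rpy [-1.796e+02  1.000e-01  9.840e+01] F [ 0.1 -0.3 -0.2] grip -0.00014951119397782722
scene no ball
side ball 47 [317.  225.2] [  40.2 -155.5] 0.1
scene tip lowest z [0.051 0.056 0.058 0.058 0.06 ] [[-95.0, 33.0], [-87.0, 47.0], [-68.0, 51.0]]
post [-39.5  47.9] 102
side tip lowest z [0.053 0.055 0.057 0.06  0.061] [[-95.0, 24.0], [-81.0, 30.0], [-60.0, 43.0]]
post [-36.2  39.1] 64
```

```bash
python3 -m pendant '{"gripper":[0,0,0,0,0,0,0,0,0,0],"travel":[[0,6,0],[0,6,0],[1,6,0],[1,4,0],[2,4,0],[2,4,0],[2,4,0],[2,4,0],[2,4,0],[0,0,0]],"turn":[0,0,0,0,0,0,0,0,0,0]}'
python3 -m pendant '{"gripper":[0,0,0,0,0,0],"travel":[[2,4,0],[2,4,0],[1,4,0],[1,3,0],[0,0,0],[0,0,0]],"turn":[0,0,0,0,0,0]}'
cat >> h.py <<'E'
def wheel():
    for n in("scene","side"):
        p,d=optics.camera(n); X=pts(n,d); S=st(X); h=cv2.cvtColor(p,cv2.COLOR_RGB2HSV)
        m=((h[...,0]<8)|(h[...,0]>172))&(h[...,1]>120)&(h[...,2]>50)&(np.hypot(S[...,0],S[...,1])<.08)&(X[...,2]>.035)
        if m.sum()<8: print(n,"no post",m.sum()); continue
        v,u=np.nonzero(m); top=v<=v.min()+3; q=S[m]; Z=X[m][:,2]
        r=np.array([st(ray(n,a,b,zz)) for a,b,zz in zip(u,v,Z)])
        print(n,"post px",m.sum(),"surface",(np.median(S[m],0)*1000).round(1),"toppx",u[top].mean().round(1),v.min(), "ray",(st(ray(n,u[top].mean(),v.min()+.8,.08))*1000).round(1))
E
python3 -c "
from h import *
where();wheel();ball()"
```

```text
t: 9.15
ee_pos: [0.5126, 0.2408, 0.0308]
tcp_rot: [179.9, -0.0, 98.4]
force: [-1.5, 1.1, -0.2]
grip_width: 0.0004
finger_force: 0.3
t: 9.75
ee_pos: [0.5263, 0.2488, 0.031]
tcp_rot: [179.9, -0.0, 98.3]
force: [-1.2, -0.7, -0.6]
grip_width: 0.0002
finger_force: 0.0
t 9.75 stand mm [-22.   56.3] z 31.0 rpy [179.9  -0.   98.3] F [-1.2 -0.7 -0.6] grip 0.00023968580509347795
scene post px 70 surface [-5.6 62.4] toppx 248.8 243 ray [-3.2 60.7]
side post px 54 surface [-3.4 53.1] toppx 255.0 203 ray [-6.9 44.5]
scene ball 33 [307.5 176.4] [  41.5 -148.7] 0.102
side ball 47 [317.  225.2] [  40.2 -155.5] 0.1
```

```bash
python3 -m pendant '{"gripper":[0,0,0,0,0,0,0,0,0,0],"travel":[[0,2,0],[0,1,0],[0,0,0],[0,0,0],[0,-6,0],[0,-10,0],[-10,-10,-20],[-35,0,-30],[-40,0,-30],[0,0,0]],"turn":[0,0,0,0,0,0,0,0,0,0]}'
python3 - <<'E'
from h import *
where();wheel()
p,d=optics.camera("wrist"); cv2.imwrite("pics/w2.png",p[:,:,::-1]); np.savez("pics/w2.npz",p=p,d=d)
E
```

```text
t: 10.95
ee_pos: [0.5183, 0.1553, 0.1145]
tcp_rot: [179.6, 0.1, 97.9]
force: [0.8, -0.1, -0.2]
grip_width: 0.0002
finger_force: 0.0
t 10.95 stand mm [-43.4 -35. ] z 114.5 rpy [1.796e+02 1.000e-01 9.790e+01] F [ 0.8 -0.1 -0.2] grip 0.00022409417699570638
scene post px 39 surface [-3.2 61.4] toppx 248.9 242 ray [-1.4 58.5]
side post px 51 surface [-1. 53.] toppx 256.0 202 ray [-2.2 49.3]
```

View pics/w2.png

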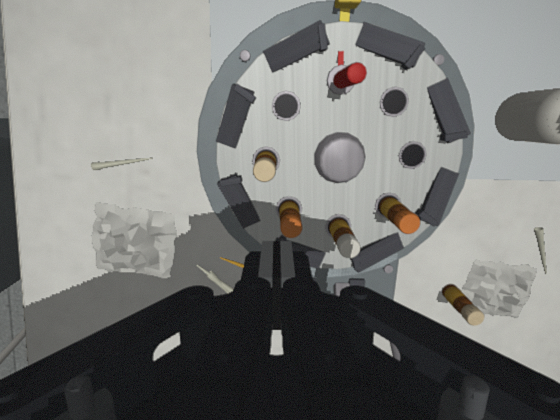

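The view shows the mark at (345,12), the hub at (340,157), the wheel's red tick at (341,58) and the pockets at (286,105), (394,101) and (413,155). Next I'll compute the angle.

Run:
```python
from h import *
def g(u,v,z): return st(ray("wrist",u,v,z))*1000
H=g(340,157,.037); print("hub",H.round(1))
for nm,u,v,z in(("mark",345,14,.028),("collar",340,79,.034),("tick",341,57,.03),("post",355,72,.08),("pk45",286.5,105.5,.03),("pk-45",394,101.5,.03),("pk-90",413,155,.03)):
    q=g(u,v,z); r=q-H; print(nm,q.round(1),"r",np.hypot(*r).round(1),"ang",np.degrees(np.arctan2(-r[0],r[1])).round(1))
```

```text
hub [0.5 6.9]
mark [  0.6 102.2] r 95.4 ang -0.0
collar [-1.7 60.5] r 53.7 ang 2.4
tick [-1.1 75.1] r 68.3 ang 1.3
post [-2.  60.5] r 53.7 ang 2.7
pk45 [-38.5  42.9] r 53.1 ang 47.3
pk-45 [38.5 45.6] r 54.2 ang -44.4
pk-90 [56.4  7.3] r 55.9 ang -89.5
```

Wheel is about +2° from home, well within tolerance. Now the lever goes back.

```bash
python3 -m pendant '{"gripper":[0,0,0,0,0,0,0,0,0,0],"travel":[[0,0,-25],[-38,22,0],[-39,22,0],[-39,22,0],[-39,22,0],[0,0,25],[0,0,30],[0,0,16],[0,0,0],[0,0,0]],"turn":[0,0,0,0,0,0,0,0,0,0]}'
python3 -c "
from h import *
where();ball()"
```

```text
t: 12.1
ee_pos: [0.6247, 0.0218, 0.0647]
tcp_rot: [-180.0, -0.0, 98.4]
force: [0.9, 0.7, 0.3]
grip_width: -0.0001
finger_force: 0.0
t 12.1 stand mm [  42.4 -182.6] z 64.7 rpy [-180.    -0.    98.4] F [0.9 0.7 0.3] grip -8.250979858624378e-05
scene ball 34 [307.7 176.4] [  41.1 -148.7] 0.102
side ball 45 [316.8 225. ] [  40.4 -154.4] 0.102
```

```bash
python3 -m pendant '{"gripper":[0,0,0,0,0,0,0,0,0,0],"travel":[[4,1,0],[4,1,0],[4,0,0],[4,0,0],[4,0,0],[4,0,0],[4,0,0],[4,0,0],[4,0,0],[0,0,0]],"turn":[0,0,0,0,0,0,0,0,0,0]}'
python3 -c "
from h import *
where();ball()"
```

```text
t: 13.2
ee_pos: [0.6213, 0.0576, 0.0647]
tcp_rot: [-180.0, -0.0, 98.4]
force: [0.2, 0.4, 0.5]
grip_width: -0.0001
finger_force: 0.0
t 13.2 stand mm [  44.3 -146.7] z 64.7 rpy [-180.    -0.    98.4] F [0.2 0.4 0.5] grip -0.00014078932693019578
scene ball 46 [299.  177.8] [  50.5 -134.3] 0.109
side ball 27 [308.9 216.4] [  47.7 -111.6] 0.109
```

```bash
python3 -m pendant '{"gripper":[0,0,0,0,0,0,0,0,0,0],"travel":[[3,0,0],[3,0,0],[3,0,0],[3,0,0],[2,0,0],[0,0,0],[0,0,0],[-8,0,0],[-10,0,0],[0,0,0]],"turn":[0,0,0,0,0,0,0,0,0,0]}'
python3 -c "
from h import *
where();ball();wheel()"
```

```text
t: 14.3
ee_pos: [0.6225, 0.0492, 0.0648]
tcp_rot: [-180.0, 0.1, 98.1]
force: [-0.3, -0.3, -0.7]
grip_width: 0.0007
finger_force: 0.0
t 14.3 stand mm [  44.3 -155.2] z 64.8 rpy [-1.80e+02  1.00e-01  9.81e+01] F [-0.3 -0.3 -0.7] grip 0.0006514934453306424
scene ball 40 [291.5 184. ] [  46.2 -107.1] 0.106
side ball 45 [306.5 214.9] [  47.3 -102.4] 0.104
scene post px 44 surface [-3.  61.1] toppx 248.9 242 ray [-1.4 58.5]
side post px 51 surface [-0.6 53. ] toppx 256.0 202 ray [-2.2 49.3]
```

The ball is back at its starting pixel in both views. I'll retreat and confirm.

```bash
python3 -m pendant '{"gripper":[0,0,0,0,0,0,0,0],"travel":[[-15,0,0],[-10,0,-20],[0,0,-40],[-20,0,-40],[-40,0,0],[0,0,0],[0,0,0],[0,0,0]],"turn":[0,0,0,0,0,0,0,0]}'
python3 - <<'E'
from h import *
where();ball();wheel()
a=optics.camera("scene")[0][170:345,190:350]; b=optics.camera("side")[0][150:325,200:360]
cv2.imwrite("pics/q2.png",cv2.resize(np.hstack([a,b])[:,:,::-1],None,fx=2.5,fy=2.5,interpolation=cv2.INTER_CUBIC))
E
```

```text
t: 15.3
ee_pos: [0.6339, -0.0311, 0.1642]
tcp_rot: [-179.9, -0.0, 98.4]
force: [0.1, 0.4, -0.7]
grip_width: -0.0003
finger_force: 0.0
t 15.3 stand mm [  43.9 -236.3] z 164.2 rpy [-179.9   -0.    98.4] F [ 0.1  0.4 -0.7] grip -0.0003267103115187007
scene ball 34 [291.3 183.6] [  47.4 -108.1] 0.106
side ball 40 [306.4 214.9] [  47.1 -102.4] 0.104
scene post px 49 surface [-3.1 61.6] toppx 248.9 242 ray [-1.4 58.5]
side post px 52 surface [-0.8 52.9] toppx 256.0 202 ray [-2.2 49.3]
```

View pics/q2.png

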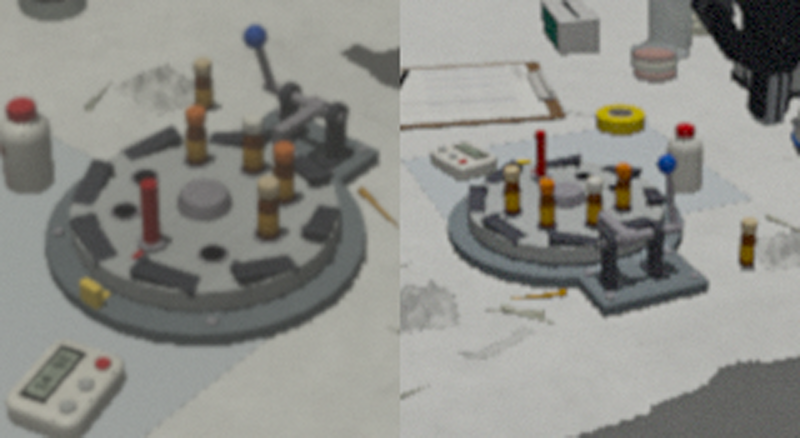

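Post, tick and mark are in line, the lever is back at its exact starting position (ball at scene pixel (291,184)), and the bystanders haven't moved.

```bash
python3 -c "
from cell import job
print(job.job_done())"
```

```text
the job is handed in; nothing more can be done
None
```

I handed the job in at about 15 s: the camera checks showed the wheel back one notch (post within about 2° of the yellow mark), the pawl lever back at its starting position, and the vial, bottle and timer where they stood; no verdict was returned.

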